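# Fetch the coin cup from behind the things on the hall shelf

## Task

I want the top one of the two nested coin cups, but the torch, the glasses case and the spray can stand in front of it. First move those three onto the rubber mat, standing; with all three there, lift the top cup straight off and stand it upright in the middle of the cork coaster; only then put the torch, the case and the can back, each standing on the very spot where you found it. Leave the lower cup where it is, knock nothing over, and do not disturb the saucer or the carabiner.

Things in the scene. Friction and masses are not known exactly. Their poses are not given: they have to be found in the camera images.
- torch_center (a point): silver aluminium torch standing upright on its wide head, 125 mm tall; head 42 mm across up to 30 mm above its foot, tapering to a straight round barrel 30 mm across from 44 mm above its foot to the top; about 160 g. This point is on its axis, half-way up (62.5 mm above its foot); z is up along the torch.
- case_center (a point): black hard-shell glasses case standing on end, 150 mm tall, 38 mm thick along its own x, 62 mm wide along its own y; about 140 g. This point is its centre, half-way up (75 mm above its foot); z is up along the case.
- spray_center (a point): white lens-cleaner spray can with a grey cap, standing upright, 118 mm tall; body 36 mm across up to 78 mm, cap 34 mm across above that; about 90 g. This point is on its axis, half-way up (59 mm above its foot); z is up.
- cup_top_center (a point): upper of two nested white porcelain cups: 48 mm tall, foot 44 mm across and 16 mm high, then a straight collar 56 mm across, 32 mm high, open on top; 140 g. Its foot sits loosely (2.5 mm of play) in the lower cup, its collar on the lower rim, so all its collar, 48 to 80 mm above the table, stands free. This point: on its axis, half-way up, 24 mm below its rim, 8 mm above its collar's lower edge.
- cup_low_center (a point): lower of the two nested cups, same shape and size plus a small ear handle that sticks out 26 mm to the back; it stays. This point is on its axis, 24 mm above the table. The torch, the case and the can stand in a row 75 mm in front of this axis (on the robot's side), 88 mm from one to the next, in any order; the row may be turned a little, and the case's x points about square to it.
- mat: black rubber mat lying fixed on the table, 260 mm along its x, 130 mm along its y, 3 mm thick; on one side of the table. Origin at the centre of its underside.
- coaster: round cork coaster fixed on the table, 100 mm across, 6 mm thick; on the other side of the table. Origin at the centre of its underside.
- saucer: porcelain saucer with coins, 124 mm across, about 16 mm high, behind the cups; not to be disturbed. Origin at the centre of its underside.
- carabiner: orange carabiner lying flat, 80 x 42 mm, 10 mm high, behind the cups; not to be disturbed. Origin at its middle, on the table.

How it is judged:
By the outcome, as a careful person would: the job done as asked, in the order asked, and still so for the second after the job is handed in, with the robot touching nothing.
It also fails if it takes over 141 s, if anything falls off the work surface, if the arm or the gripper's body presses on something with over 40 N, if the wrist force passes 120 N, or if a joint passes its speed limit or range.

## Robot

A 6-joint arm with a two-finger parallel gripper is mounted at the origin on the work surface. World frame = base frame: x ahead of the robot, y to its left, z up, the work surface at z = 0. Lengths are in mm, angles in rad, forces in N, time in s.
With the tool pointing down it reaches from about 350 to 975 mm from the base axis. Payload 7.1 kg.
Tool frame: the origin (TCP) lies midway between the tips of the shut fingers; the grasp point (between the pads) lies pinch_z behind it (pinch_z is the distance from the TCP to the grasp point, in mm); z points along the fingers, y is the line along which they close (so a half turn about z gives the same grasp; the last joint's range is limited). The gripper opens to 88 mm and grips with 3 to 60 N. Pads are 20 mm wide; open, the fingers measure 115 mm over their backs; the gripper's body (75 mm by 178 mm) begins 61 mm behind the grasp point.
Start: joints at [1.327, 0.423, 1.63, -0, 1.089, -0.019], TCP at [139.288, 609.265, 222.675] pointing down, gripper open.
Joint ranges: [-3, 3], [-0.9, 2.11], [0.09, 2.58], [-1.31, 4.45], [0.11, 2.69], [-2.54, 2.54]. Speed limits (rad/s): [2.39, 2.39, 3.01, 3.14, 3.14, 3.14].

## Interface

Orientations are given as a rotation vector (axis times angle).
In Python, from workcell import get_obs, get_image, close_job, pinch_z gives the robot as it stands.
- The arm moves only by the tool jog_arm, never from a script. Its argument "commands" is a list of rows, each a list of 3 entries, a list of its own where there are three numbers: the gripper command: -1 is shut, 1 is fully open, values between are in proportion, then the shift along the tool's x, y, z as a fraction of full scale, then the turn, a rotation vector about the tool's x, y, z as a fraction of full scale. In form: [[gripper, [tx, ty, tz], [rx, ry, rz]], ...]. A call has 1 to 10 rows; each row shifts and turns the commanded pose from where the row before left it, along the tool's axes as they then stand; what a row does not reach is not made up. Full scale, the value 1, is 0.1 m for a shift and 45 degrees for a turn. A row lasts 1/10 s, in which the tool goes at most 50 mm and 8.59 degrees, less where a joint would pass 70% of its speed; a pose out of reach is approached as far as the arm can. A call with a number of a shift or a turn outside -1 to 1 is refused whole. A call with a gripper value outside its range is refused whole. The fingers move at their own pace and stop on an object; the grip force is fixed at half the most. Time passes only in rows, so rows that do not move let the fingers close. It gives the time, the measured TCP pose, the force, the opening and the grip force at its end, in the units of the state.
- get_obs(): the state, without advancing time (a new reading comes with each control period).
- get_image(name): name is "scene" or "top"; returns a dict with "image" (400x640x3 uint8, blue, green, red), "z_map" (400x640 float32, mm along the optical axis (not along the pixel's ray), 0 where there is no reading), "intrinsics" (3x3 intrinsics, pixels), "eye" and "orientation" of the camera in the world. Camera axes: x right, y down, z forward; pixel columns grow to the right and rows downward; lengths in mm; the calibration is good to about 2 mm. A picture is of the moment at which its call begins.
- close_job(): hands the job in; it is judged then, once.
The state is a dict: "t": time; "qpos": joint angles; "qvel": joint speeds; "joint_torque": joint torques, N m; "ee_pos": TCP position; "orientation": TCP orientation; "ft_force": force on the tool from outside, world axes, zero at the start; "moment": the same for the moment, N m; "width": finger opening in mm; "grasp_force": force on a finger pad.
Only numpy, scipy, OpenCV 4.12 (cv2) and the standard library are available. Lean on these libraries where they do the work, as an engineer would, in place of code of your own. Each camera call takes 0.05 s, during which the arm holds its last target. There are 200 camera calls.

## Working session

There is one attempt and no reset: what is moved stays moved. The work goes in short steps, Python scripts to look and compute and a tool call to move; the robot and the scene stay as the last step left them, time stands still between calls to the robot, and variables do not carry over. Pictures are saved under pics/ and viewed, at most 14 in all, crops included, and the job is handed in when it is done.

Besides the shell and the picture viewer there is one more tool, called after ">>>" as name(argument=value, ...), one argument or row to a line, values as JSON. jog_arm: Moves the arm, as the interface text tells. Its arguments: {"type":"object","properties":{"commands":{"type":"array","items":{"type":"array"}}},"required":["commands"]}

```bash
mkdir -p pics; ls; cat > h.py <<'E'
import numpy as np,cv2
from scipy.spatial.transform import Rotation as R
from workcell import get_obs,get_image,close_job,pinch_z
def rot(o):
    o=np.array(o,float)
    return o if o.shape==(3,3) else R.from_rotvec(o).as_matrix() if o.size==3 else R.from_quat(o).as_matrix()
def cloud(d):
    K=np.array(d['intrinsics']);z=d['z_map'];v,u=np.mgrid[:z.shape[0],:z.shape[1]]
    P=np.stack([(u-K[0,2])/K[0,0]*z,(v-K[1,2])/K[1,1]*z,z],-1)
    W=P@rot(d['orientation']).T+np.array(d['eye']);W[z<=0]=np.nan
    return W
def onplane(d,u,v,h):
    K=np.array(d['intrinsics']);r=rot(d['orientation'])@np.array([(u-K[0,2])/K[0,0],(v-K[1,2])/K[1,1],1]);e=np.array(d['eye'])
    return e+r*(h-e[2])/r[2]
E
python3 - <<'E'
from h import *
print(pinch_z() if callable(pinch_z) else pinch_z)
print(get_obs())
for n in('scene','top'):
    d=get_image(n);cv2.imwrite(f'pics/{n}0.png',d['image']);np.save(f'{n}0.npy',d,allow_pickle=True)
    print(n,d['eye'],d['orientation'],d['intrinsics'],(d['z_map']>0).mean())
E
```

```text
pics
18.700000000000003
{'t': 0.0, 'qpos': array([ 1.32700565e+00,  4.23787765e-01,  1.63068488e+00,  1.45391170e-05,
        1.08855705e+00, -1.90288971e-02]), 'qvel': array([-0.00044269, -0.00035445, -0.00016681, -0.00128075,  0.00099196,
        0.00212083]), 'joint_torque': array([ 1.70812273e-03, -5.44656837e+01, -2.73660421e+01,  6.44390308e-02,
        2.29587872e-02, -1.09427629e-04]), 'ee_pos': array([139.15501202, 608.75960049, 221.93682898]), 'orientation': array([-3.52300194e-01, -3.12157343e+00,  2.23503746e-03]), 'ft_force': array([ 0.6330932 , -0.39393602, -0.6752694 ]), 'moment': array([-0.00480166,  0.01071092, -0.01053953]), 'grasp_force': 0.0, 'width': 87.80092060857032}
scene [1113.05419137   37.72538722  618.60215931] [-1.74300201 -1.86881119  0.72151378] [[362.2524555    0.         320.55083818]
 [  0.         362.2524555  194.29047419]
 [  0.           0.           1.        ]] 0.996234375
top [ 435.88112944    6.51313182 1159.16357636] [-2.11545622  2.16944718 -0.20664355] [[512.99911626   0.         318.10032802]
 [  0.         512.99911626 203.8820046 ]
 [  0.           0.           1.        ]] 0.9959921875
```

View pics/top0.png

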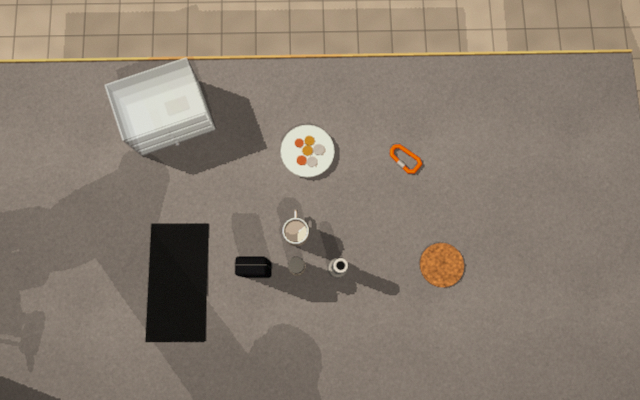

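View pics/scene0.png

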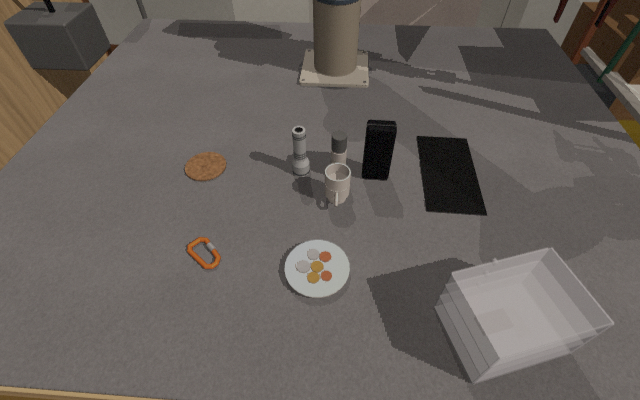

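The top view shows case (253,267), can (296,265), torch (340,266) in a row, with the cups at (295,231), mat (178,283) and coaster (442,265). The scene view agrees: torch (300,150), can (339,148), case (379,150), cups (337,183).

```bash
cat >> h.py <<'E'
def tops(d,lo=30,band=10,reg=(250,700,-250,250)):
    W=cloud(d);m=(W[...,2]>lo)&(W[...,0]>reg[0])&(W[...,0]<reg[1])&(W[...,1]>reg[2])&(W[...,1]<reg[3])
    n,l=cv2.connectedComponents(m.astype(np.uint8))
    for i in range(1,n):
        p=W[l==i]
        if len(p)<30: continue
        h=np.percentile(p[:,2],95);q=p[p[:,2]>h-band]
        v,u=np.nonzero(l==i)
        r=cv2.minAreaRect(q[:,:2].astype(np.float32))
        c,rad=cv2.minEnclosingCircle(q[:,:2].astype(np.float32))
        print('px',u.mean().round(),v.mean().round(),'h',h.round(1),'n',len(q),'rect',np.round(r[0],1),np.round(r[1],1),round(r[2],1),'circ',np.round(c,1),round(rad,1))
E
python3 - <<'E'
from h import *
D={n:np.load(f'{n}0.npy',allow_pickle=True).item() for n in('top','scene')}
for n in D: print(n);tops(D[n])
for n,d in D.items():
    im=d['image'];W=cloud(d);hsv=cv2.cvtColor(im,cv2.COLOR_BGR2HSV)
    print(n,'table z',np.nanmedian(W[...,2][(abs(W[...,0]-400)<60)&(abs(W[...,1]+60)<40)]))
    reg=lambda x0,x1,y0,y1:(W[...,0]>x0)&(W[...,0]<x1)&(W[...,1]>y0)&(W[...,1]<y1)
    mat=(im.max(2)<45)&reg(100,560,170,450)&(W[...,2]<15)
    coa=(hsv[...,0]<20)&(hsv[...,1]>110)&reg(200,420,-350,-150)
    car=(hsv[...,0]<20)&(hsv[...,1]>180)&reg(430,650,-300,-100)
    sau=(W[...,2]>6)&reg(460,700,-100,120)&(W[...,2]<30)
    for k,m in dict(mat=mat,coaster=coa,carab=car,saucer=sau).items():
        m=cv2.morphologyEx(m.astype(np.uint8),cv2.MORPH_OPEN,np.ones((3,3)))
        n_,l,s,_=cv2.connectedComponentsWithStats(m);
        if n_<2: print(k,'none');continue
        i=1+s[1:,4].argmax();p=W[l==i];r=cv2.minAreaRect(p[:,:2].astype(np.float32))
        print(k,len(p),'z',np.median(p[:,2]).round(1),np.round(r[0],1),np.round(r[1],1),round(r[2],1))
E
```

```text
top
px 296.0 230.0 h 81.0 n 146 rect [566.4  29.2] [53.  55.7] 88.7 circ [566.3  29.1] 28.0
px 253.0 266.0 h 152.9 n 609 rect [490.4 117.1] [61.  37.2] 88.6 circ [491.4 116.5] 33.6
px 297.0 265.0 h 121.0 n 218 rect [492.1  28.3] [32.9 31.2] 43.4 circ [492.1  28.4] 16.8
px 338.0 267.0 h 128.1 n 173 rect [487.9 -59.7] [28.  28.1] 88.6 circ [488.3 -60.5] 14.7
scene
px 379.0 145.0 h 150.5 n 395 rect [492.8 117.3] [61.  38.5] 88.1 circ [492. 117.] 33.0
px 299.0 147.0 h 125.7 n 135 rect [489.2 -59.7] [29.8 28.1] 34.8 circ [488.8 -58. ] 16.1
px 338.0 168.0 h 118.2 n 168 rect [493.2  29.4] [31.8 30.7] 3.5 circ [492.7  28.4] 16.9
top table z 0.38545050739833187
mat 5899 z 3.3 [449.3 295.4] [129.9 223.2] 89.1
coaster none
carab none
saucer none
scene table z 0.4349553491346114
mat 3320 z 2.7 [449.5 295.1] [129.9 223.1] 88.9
coaster none
carab none
saucer 120 z 17.0 [499.9 -60.3] [41.9 20.8] 89.8
```

```bash
python3 - <<'E'
from h import *
D={n:np.load(f'{n}0.npy',allow_pickle=True).item() for n in('top','scene')}
for n,d in D.items():
    im=d['image'];W=cloud(d);hsv=cv2.cvtColor(im,cv2.COLOR_BGR2HSV)
    reg=lambda x0,x1,y0,y1:(W[...,0]>x0)&(W[...,0]<x1)&(W[...,1]>y0)&(W[...,1]<y1)
    mat=(im.max(2)<45)&reg(250,700,170,450)&(W[...,2]<15)
    coa=(hsv[...,0]<20)&(hsv[...,1]>110)&reg(400,600,-350,-200)
    car=(hsv[...,0]<20)&(hsv[...,1]>180)&reg(630,900,-300,-100)
    sau=(W[...,2]>8)&reg(640,850,-80,120)&(W[...,2]<30)
    for k,m in dict(mat=mat,coaster=coa,carab=car,saucer=sau).items():
        m=cv2.morphologyEx(m.astype(np.uint8),cv2.MORPH_CLOSE,np.ones((3,3)))
        n_,l,s,_=cv2.connectedComponentsWithStats(m);
        if n_<2: print(k,'none');continue
        i=1+s[1:,4].argmax();p=W[(l==i)&(W[...,2]==W[...,2])];r=cv2.minAreaRect(p[:,:2].astype(np.float32))
        print(n,k,len(p),'z',np.median(p[:,2]).round(1),np.round(r[0],1),np.round(r[1],1),round(r[2],1))
    p=W[reg(450,530,80,150)&(W[...,2]>140)];
    r=cv2.minAreaRect(p[:,:2].astype(np.float32));print(np.round(cv2.boxPoints(r),1))
o=get_obs();print(np.round(rot(o['orientation']),3))
E
```

```text
top mat 6833 z 3.3 [467.  294.5] [130.  257.9] 88.7
top coaster 1557 z 6.3 [ 489.3 -295.4] [98.1 98.4] 82.2
top carab 293 z 9.2 [ 737.6 -225.9] [80.3 43.9] 46.1
top saucer 2187 z 14.8 [ 7.585e+02 -7.000e-01] [122.6 122.4] 0.4
[[471.   85.9]
 [508.4  85. ]
 [509.9 147.2]
 [472.6 148.1]]
scene mat 4108 z 2.7 [467.2 295.1] [130.5 262.6] 88.9
scene coaster 904 z 6.8 [ 491.2 -295.2] [96.7 96.5] 17.1
scene carab 328 z 9.7 [ 737.5 -224.3] [79.4 44.2] 51.9
scene saucer 2961 z 14.5 [7.586e+02 1.000e-01] [123.5 122.5] 45.9
[[472.6  87.5]
 [511.   86.3]
 [513.  147.2]
 [474.6 148.4]]
[[-0.975  0.223 -0.   ]
 [ 0.223  0.975 -0.001]
 [ 0.    -0.001 -1.   ]]
```

>>> jog_arm(
  commands=[
    [1,[0,0,0],[0,0,-0.127]],
    [1,[0,0,0],[0,0,-0.127]],
    [1,[0,0,0],[0,0,0]],
  ],
)

```text
t: 0.4
ee_pos: [139.2, 608.9, 222.2]
orientation: [-0.038, -3.141, 0.001]
ft_force: [0.5, -0.1, -0.4]
width: 88.1
grasp_force: 0.0
```

```bash
cat >> h.py <<'E'
def go(*T,yaw=88.5):
    o=get_obs();M=rot(o['orientation']);p=np.array(o['ee_pos']);b=np.degrees(np.arctan2(M[1,1],M[0,1]))
    print('t',round(o['t'],2),'p',p.round(1),'bearing',b.round(2),'tilt',np.round(M[:2,2],4),'F',np.round(o['ft_force'],1),'w',round(o['width'],1),'g',round(o['grasp_force'],1))
    print('turn rz units',round(-(yaw-b)/45,3))
    for t in T:
        d=M.T@(np.array(t,float)-p)/100;print(t,'->',d.round(3),'rows',int(np.ceil(np.linalg.norm(d)/.5)));p=np.array(t,float)
E
python3 -c "
from h import *
go((491.5,117,222),(491.5,117,93))"
```

```text
t 0.4 p [139.2 608.9 222.2] bearing 88.6 tilt [-0.0002 -0.0009] F [ 0.5 -0.1 -0.4] w 88.1 g 0.0
turn rz units 0.002
(491.5, 117, 222) -> [-3.642 -4.832  0.006] rows 13
(491.5, 117, 93) -> [-0.00e+00  1.00e-03  1.29e+00] rows 3
```

>>> jog_arm(
  commands=[
    [1,[-0.26,-0.345,0],[0,0,0]],
    [1,[-0.26,-0.345,0],[0,0,0]],
    [1,[-0.26,-0.345,0],[0,0,0]],
    [1,[-0.26,-0.345,0],[0,0,0]],
    [1,[-0.26,-0.345,0],[0,0,0]],
    [1,[-0.26,-0.345,0],[0,0,0]],
    [1,[-0.26,-0.345,0],[0,0,0]],
    [1,[-0.26,-0.345,0],[0,0,0]],
    [1,[-0.26,-0.345,0],[0,0,0]],
    [1,[-0.26,-0.345,0],[0,0,0]],
  ],
)

```text
t: 1.4
ee_pos: [391.2, 256.2, 222.8]
orientation: [0.044, 3.141, 0.0]
ft_force: [0.1, 0.0, 0.7]
width: 88.0
grasp_force: 0.0
```

>>> jog_arm(
  commands=[
    [1,[-0.26,-0.345,0],[0,0,0]],
    [1,[-0.26,-0.345,0],[0,0,0]],
    [1,[-0.26,-0.345,0],[0,0,0]],
    [1,[-0.26,-0.345,0],[0,0,0]],
    [1,[0,0,0],[0,0,0]],
    [1,[0,0,0],[0,0,0]],
    [1,[0,0,0],[0,0,0]],
  ],
)

```text
t: 2.1
ee_pos: [490.2, 117.7, 222.4]
orientation: [-0.041, -3.14, -0.0]
ft_force: [-0.4, 0.2, 0.1]
width: 88.1
grasp_force: 0.0
```

```bash
python3 -c "
from h import *
go((491.5,117,222),(491.5,117,93))"
```

```text
t 2.1 p [490.2 117.7 222.4] bearing 88.5 tilt [-0.0008  0.0001] F [-0.4  0.2  0.1] w 88.1 g 0.0
turn rz units -0.0
(491.5, 117, 222) -> [-0.013 -0.007  0.004] rows 1
(491.5, 117, 93) -> [-1.00e-03 -0.00e+00  1.29e+00] rows 3
```

>>> jog_arm(
  commands=[
    [1,[-0.013,-0.007,0.3],[0,0,0]],
    [1,[0,0,0.3],[0,0,0]],
    [1,[0,0,0.3],[0,0,0]],
    [1,[0,0,0.25],[0,0,0]],
    [1,[0,0,0.14],[0,0,0]],
    [1,[0,0,0],[0,0,0]],
    [1,[0,0,0],[0,0,0]],
  ],
)

```text
t: 2.8
ee_pos: [491.9, 117.4, 93.9]
orientation: [-0.038, -3.141, 0.0]
ft_force: [0.3, 0.1, -0.6]
width: 88.2
grasp_force: 0.0
```

>>> jog_arm(
  commands=[
    [-1,[0,0,0],[0,0,0]],
    [-1,[0,0,0],[0,0,0]],
    [-1,[0,0,0],[0,0,0]],
    [-1,[0,0,0],[0,0,0]],
    [-1,[0,0,0],[0,0,0]],
    [-1,[0,0,0],[0,0,0]],
    [-1,[0,0,0],[0,0,0]],
  ],
)

```text
t: 3.5
ee_pos: [492.7, 116.6, 94.3]
orientation: [0.04, 3.14, 0.0]
ft_force: [-1.6, 1.2, 6.6]
width: 62.1
grasp_force: 30.0
```

```bash
python3 -c "
from h import *
go((491.5,117,153),(380,295,153),(380,295,96))"
```

```text
t 3.5 p [492.7 116.6  94.3] bearing 88.54 tilt [0.001  0.0003] F [-1.6  1.2  6.6] w 62.1 g 30.0
turn rz units 0.001
(491.5, 117, 153) -> [ 0.012  0.004 -0.587] rows 2
(380, 295, 153) -> [ 1.160e+00  1.751e+00 -1.000e-03] rows 5
(380, 295, 96) -> [ 0.001 -0.     0.57 ] rows 2
```

>>> jog_arm(
  commands=[
    [-1,[0,0,-0.1],[0,0,0]],
    [-1,[0,0,-0.25],[0,0,0]],
    [-1,[0,0,-0.25],[0,0,0]],
    [-1,[0.16,0.25,0],[0,0,0]],
    [-1,[0.25,0.375,0],[0,0,0]],
    [-1,[0.25,0.375,0],[0,0,0]],
    [-1,[0.25,0.375,0],[0,0,0]],
    [-1,[0.25,0.375,0],[0,0,0]],
    [-1,[0,0,0],[0,0,0]],
    [-1,[0,0,0],[0,0,0]],
  ],
)

```text
t: 4.5
ee_pos: [380.1, 294.9, 153.9]
orientation: [0.035, 3.141, -0.0]
ft_force: [0.5, -0.6, -1.3]
width: 61.8
grasp_force: 30.0
```

>>> jog_arm(
  commands=[
    [-1,[0,0,0.2],[0,0,0]],
    [-1,[0,0,0.2],[0,0,0]],
    [-1,[0,0,0.1],[0,0,0]],
    [-1,[0,0,0.04],[0,0,0]],
    [-1,[0,0,0.02],[0,0,0]],
    [-1,[0,0,0],[0,0,0]],
    [-1,[0,0,0],[0,0,0]],
  ],
)

```text
t: 5.2
ee_pos: [381.2, 294.5, 98.2]
orientation: [0.04, 3.141, 0.001]
ft_force: [-0.7, -0.4, -1.1]
width: 62.1
grasp_force: 30.0
```

```bash
python3 - <<'E'
from h import *
go((380,295,96))
d=get_image('scene');cv2.imwrite('pics/s1.png',d['image'][60:280,150:520])
E
```

```text
t 5.2 p [381.2 294.5  98.2] bearing 88.53 tilt [0.0008 0.0005] F [-0.7 -0.4 -1.1] w 62.1 g 30.0
turn rz units 0.001
(380, 295, 96) -> [0.012 0.005 0.022] rows 1
```

View pics/s1.png

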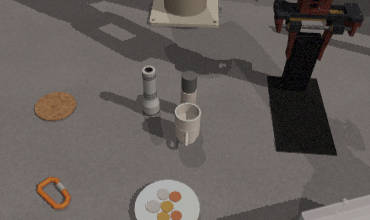

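The case is held upright over the near (low-x) end of the mat (crop ~(300,65)); the others are undisturbed.

>>> jog_arm(
  commands=[
    [-1,[0,0,0.01],[0,0,0]],
    [-1,[0,0,0],[0,0,0]],
    [1,[0,0,0],[0,0,0]],
    [1,[0,0,0],[0,0,0]],
    [1,[0,0,0],[0,0,0]],
    [1,[0,0,0],[0,0,0]],
    [1,[0,0,-0.1],[0,0,0]],
    [1,[0,0,-0.3],[0,0,0]],
    [1,[0,0,-0.4],[0,0,0]],
    [1,[0,0,-0.2],[0,0,0]],
  ],
)

```text
t: 6.25
ee_pos: [381.6, 295.1, 200.0]
orientation: [0.04, 3.138, 0.003]
ft_force: [0.6, -0.1, -0.5]
width: 87.7
grasp_force: 0.0
```

```bash
python3 -c "
from h import *
go((492.5,28.5,195),(492.5,28.5,80))"
```

```text
t 6.25 p [381.6 295.1 200. ] bearing 88.55 tilt [0.0029 0.0021] F [ 0.6 -0.1 -0.5] w 87.7 g 0.0
turn rz units 0.001
(492.5, 28.5, 195) -> [-1.175 -2.637  0.048] rows 6
(492.5, 28.5, 80) -> [ 0.003 -0.003  1.15 ] rows 3
```

>>> jog_arm(
  commands=[
    [1,[-0.168,-0.377,0],[0,0,0]],
    [1,[-0.168,-0.377,0],[0,0,0]],
    [1,[-0.168,-0.377,0],[0,0,0]],
    [1,[-0.168,-0.377,0],[0,0,0]],
    [1,[-0.168,-0.377,0],[0,0,0]],
    [1,[-0.168,-0.377,0],[0,0,0]],
    [1,[-0.168,-0.377,0],[0,0,0]],
    [1,[0,0,0],[0,0,0]],
    [1,[0,0,0],[0,0,0]],
    [1,[0,0,0],[0,0,0]],
  ],
)

```text
t: 7.25
ee_pos: [491.1, 28.2, 196.9]
orientation: [-0.039, -3.141, -0.0]
ft_force: [-0.2, -0.2, 0.2]
width: 88.0
grasp_force: 0.0
```

```bash
python3 - <<'E'
from h import *
go((492.5,28.5,195),(492.5,28.5,80))
tops(get_image('scene'))
E
```

```text
t 7.25 p [491.1  28.2 196.9] bearing 88.57 tilt [-0.0003  0.0002] F [-0.2 -0.2  0.2] w 88.0 g 0.0
turn rz units 0.001
(492.5, 28.5, 195) -> [-0.014  0.004  0.019] rows 1
(492.5, 28.5, 80) -> [-0.   -0.    1.15] rows 3
px 341.0 45.0 h 397.6 n 431 rect [516.5  30.3] [31.2 76. ] 4.9 circ [502.2  29.1] 38.0
px 299.0 147.0 h 125.9 n 136 rect [488.8 -60. ] [28.6 28.6] 21.3 circ [488.9 -59.4] 15.5
px 338.0 168.0 h 118.0 n 166 rect [492.2  29.4] [31.7 33.2] 50.8 circ [492.9  29.3] 17.9
```

>>> jog_arm(
  commands=[
    [1,[-0.014,0.004,0.3],[0,0,0]],
    [1,[0,0,0.3],[0,0,0]],
    [1,[0,0,0.3],[0,0,0]],
    [1,[0,0,0.2],[0,0,0]],
    [1,[0,0,0.07],[0,0,0]],
    [1,[0,0,0],[0,0,0]],
    [1,[0,0,0],[0,0,0]],
  ],
)

```text
t: 8.0
ee_pos: [493.5, 28.5, 80.5]
orientation: [0.038, 3.14, 0.0]
ft_force: [-0.8, -0.6, 0.9]
width: 88.0
grasp_force: 0.0
```

>>> jog_arm(
  commands=[
    [-1,[0,0,0],[0,0,0]],
    [-1,[0,0,0],[0,0,0]],
    [-1,[0,0,0],[0,0,0]],
    [-1,[0,0,0],[0,0,0]],
    [-1,[0,0,0],[0,0,0]],
    [-1,[0,0,0],[0,0,0]],
    [-1,[0,0,0],[0,0,0]],
    [-1,[0,0,0],[0,0,0]],
  ],
)

```text
t: 8.8
ee_pos: [492.9, 27.9, 79.6]
orientation: [-0.04, -3.141, 0.0]
ft_force: [0.3, -0.0, 0.0]
width: 33.5
grasp_force: 30.0
```

```bash
python3 -c "
from h import *
go((492.5,28.5,140),(467,295,140))"
```

```text
t 8.8 p [492.9  27.9  79.6] bearing 88.55 tilt [-0.0002 -0.    ] F [ 0.3 -0.   0. ] w 33.5 g 30.0
turn rz units 0.001
(492.5, 28.5, 140) -> [ 0.004  0.006 -0.604] rows 2
(467, 295, 140) -> [ 0.322  2.658 -0.   ] rows 6
```

>>> jog_arm(
  commands=[
    [-1,[0,0,-0.1],[0,0,0]],
    [-1,[0,0,-0.25],[0,0,0]],
    [-1,[0,0,-0.25],[0,0,0]],
    [-1,[0.046,0.38,0],[0,0,0]],
    [-1,[0.046,0.38,0],[0,0,0]],
    [-1,[0.046,0.38,0],[0,0,0]],
    [-1,[0.046,0.38,0],[0,0,0]],
    [-1,[0.046,0.38,0],[0,0,0]],
    [-1,[0.046,0.38,0],[0,0,0]],
    [-1,[0.046,0.38,0],[0,0,0]],
  ],
)

```text
t: 9.8
ee_pos: [467.1, 296.3, 140.4]
orientation: [0.04, 3.141, 0.0]
ft_force: [0.9, -1.2, -0.8]
width: 33.6
grasp_force: 30.0
```

>>> jog_arm(
  commands=[
    [-1,[0,0,0],[0,0,0]],
    [-1,[0,0,0],[0,0,0]],
    [-1,[0,0,0.2],[0,0,0]],
    [-1,[0,0,0.2],[0,0,0]],
    [-1,[0,0,0.1],[0,0,0]],
    [-1,[0,0,0.04],[0,0,0]],
    [-1,[0,0,0.02],[0,0,0]],
    [-1,[0,0,0],[0,0,0]],
    [-1,[0,0,0],[0,0,0]],
    [-1,[0,0,0.01],[0,0,0]],
  ],
)

```text
t: 10.8
ee_pos: [468.0, 294.9, 83.3]
orientation: [0.04, 3.14, 0.001]
ft_force: [0.1, 0.2, 0.0]
width: 33.5
grasp_force: 30.0
```

```bash
python3 - <<'E'
from h import *
go((467,295,83))
tops(get_image('scene'),reg=(300,650,-250,400))
E
```

```text
t 10.8 p [468.  294.9  83.3] bearing 88.55 tilt [0.0011 0.0007] F [0.1 0.2 0. ] w 33.5 g 30.0
turn rz units 0.001
(467, 295, 83) -> [0.01  0.001 0.003] rows 1
px 483.0 72.0 h 396.6 n 1075 rect [505.8 293.9] [144.6  68.3] 86.4 circ [472.9 296. ] 72.3
px 299.0 147.0 h 126.1 n 134 rect [488.9 -59.8] [28.9 28.3] 27.5 circ [489.1 -59.2] 16.0
px 337.0 180.0 h 80.1 n 240 rect [566.8  30.3] [56.2 53.1] 3.7 circ [566.4  29.6] 29.0
```

>>> jog_arm(
  commands=[
    [1,[0,0,0],[0,0,0]],
    [1,[0,0,0],[0,0,0]],
    [1,[0,0,0],[0,0,0]],
    [1,[0,0,0],[0,0,0]],
    [1,[0,0,0],[0,0,0]],
    [1,[0,0,-0.1],[0,0,0]],
    [1,[0,0,-0.3],[0,0,0]],
    [1,[0,0,-0.4],[0,0,0]],
    [1,[0,0,-0.2],[0,0,0]],
    [1,[0,0,0],[0,0,0]],
  ],
)

```text
t: 11.85
ee_pos: [469.4, 295.8, 186.4]
orientation: [0.04, 3.136, 0.006]
ft_force: [0.4, 0.3, -0.5]
width: 87.6
grasp_force: 0.0
```

```bash
python3 -c "
from h import *
go((488.7,-59.8,183))"
```

```text
t 11.85 p [469.4 295.8 186.4] bearing 88.55 tilt [0.0057 0.0034] F [ 0.4  0.3 -0.5] w 87.6 g 0.0
turn rz units 0.001
(488.7, -59.8, 183) -> [-0.283 -3.55   0.023] rows 8
```

>>> jog_arm(
  commands=[
    [1,[-0.033,-0.394,0],[0,0,0]],
    [1,[-0.033,-0.394,0],[0,0,0]],
    [1,[-0.033,-0.394,0],[0,0,0]],
    [1,[-0.033,-0.394,0],[0,0,0]],
    [1,[-0.033,-0.394,0],[0,0,0]],
    [1,[-0.033,-0.394,0],[0,0,0]],
    [1,[-0.033,-0.394,0],[0,0,0]],
    [1,[-0.033,-0.394,0],[0,0,0]],
    [1,[-0.033,-0.394,0],[0,0,0]],
    [1,[0,0,0],[0,0,0]],
  ],
)

```text
t: 12.85
ee_pos: [487.9, -64.1, 181.9]
orientation: [-0.046, -3.14, 0.001]
ft_force: [-0.4, 0.2, -0.1]
width: 87.8
grasp_force: 0.0
```

>>> jog_arm(
  commands=[
    [1,[0,0,0],[0,0,0]],
    [1,[0,0,0],[0,0,0]],
  ],
)

```text
t: 13.05
ee_pos: [487.7, -59.8, 182.1]
orientation: [-0.039, -3.14, -0.001]
ft_force: [-0.2, -0.5, 0.0]
width: 87.9
grasp_force: 0.0
```

```bash
python3 - <<'E'
from h import *
go((488.7,-59.8,70))
tops(get_image('scene'),reg=(300,650,-250,400))
E
```

```text
t 13.05 p [487.7 -59.8 182.1] bearing 88.57 tilt [-0.0013  0.0004] F [-0.2 -0.5  0. ] w 87.9 g 0.0
turn rz units 0.002
(488.7, -59.8, 70) -> [-0.012 -0.     1.121] rows 3
px 291.0 48.0 h 394.4 n 571 rect [506.7 -57.7] [44.5 78.8] 5.8 circ [490.5 -59.5] 39.6
px 453.0 126.0 h 152.7 n 338 rect [381.1 294.6] [62.  37.1] 88.9 circ [380.9 294. ] 33.4
px 299.0 147.0 h 126.1 n 136 rect [488.5 -59.6] [28.3 29.3] 52.5 circ [489. -60.] 15.3
px 337.0 180.0 h 80.4 n 232 rect [567.2  30.3] [56.6 53. ] 3.7 circ [566.4  30.3] 29.1
```

>>> jog_arm(
  commands=[
    [1,[-0.01,0,0.3],[0,0,0]],
    [1,[0,0,0.3],[0,0,0]],
    [1,[0,0,0.3],[0,0,0]],
    [1,[0,0,0.16],[0,0,0]],
    [1,[0,0,0.06],[0,0,0]],
    [1,[0,0,0],[0,0,0]],
    [1,[0,0,0],[0,0,0]],
  ],
)

```text
t: 13.8
ee_pos: [489.9, -60.2, 71.3]
orientation: [0.038, 3.14, -0.0]
ft_force: [0.3, -0.2, 0.4]
width: 87.9
grasp_force: 0.0
```

>>> jog_arm(
  commands=[
    [-1,[0,0,0],[0,0,0]],
    [-1,[0,0,0],[0,0,0]],
    [-1,[0,0,0],[0,0,0]],
    [-1,[0,0,0],[0,0,0]],
    [-1,[0,0,0],[0,0,0]],
    [-1,[0,0,0],[0,0,0]],
    [-1,[0,0,0],[0,0,0]],
    [-1,[0,0,0],[0,0,0]],
  ],
)

```text
t: 14.6
ee_pos: [489.2, -60.6, 70.6]
orientation: [-0.04, -3.141, -0.0]
ft_force: [-0.0, -0.7, -2.1]
width: 29.7
grasp_force: 30.0
```

```bash
python3 - <<'E'
from h import *
go((488.7,-59.8,130),(553,295,130))
d=get_image('scene');cv2.imwrite('pics/s2.png',cv2.resize(d['image'][60:260,220:520],None,fx=2,fy=2))
E
```

```text
t 14.6 p [489.2 -60.6  70.6] bearing 88.55 tilt [-0.0002  0.    ] F [-0.  -0.7 -2.1] w 29.7 g 30.0
turn rz units 0.001
(488.7, -59.8, 130) -> [ 0.005  0.008 -0.594] rows 2
(553, 295, 130) -> [-0.553  3.563 -0.   ] rows 8
```

View pics/s2.png

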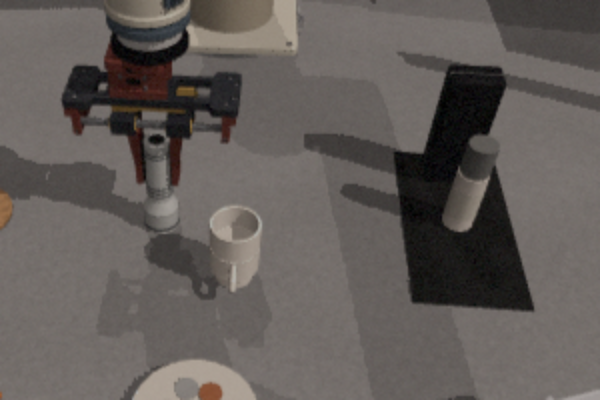

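The can and case stand on the mat (enlarged crop (470,185), (465,120)); the torch is gripped upright at (160,180).

>>> jog_arm(
  commands=[
    [-1,[0,0,-0.1],[0,0,0]],
    [-1,[0,0,-0.25],[0,0,0]],
    [-1,[0,0,-0.25],[0,0,0]],
    [-1,[0,0.4,0],[0,0,0]],
    [-1,[0,0.4,0],[0,0,0]],
    [-1,[0,0.4,0],[0,0,0]],
    [-1,[0,0.4,0],[0,0,0]],
    [-1,[0,0.4,0],[0,0,0]],
    [-1,[0,0.4,0],[0,0,0]],
    [-1,[-0.18,0.39,0],[0,0,0]],
  ],
)

```text
t: 15.65
ee_pos: [512.2, 219.3, 131.0]
orientation: [-0.038, -3.139, 0.001]
ft_force: [1.3, -1.2, -1.7]
width: 29.4
grasp_force: 30.0
```

>>> jog_arm(
  commands=[
    [-1,[-0.18,0.39,0],[0,0,0]],
    [-1,[-0.18,0.39,0],[0,0,0]],
    [-1,[0,0,0],[0,0,0]],
    [-1,[0,0,0],[0,0,0]],
    [-1,[0,0,0.2],[0,0,0]],
    [-1,[0,0,0.2],[0,0,0]],
    [-1,[0,0,0.1],[0,0,0]],
    [-1,[0,0,0.04],[0,0,0]],
    [-1,[0,0,0.02],[0,0,0]],
    [-1,[0,0,0],[0,0,0]],
  ],
)

```text
t: 16.65
ee_pos: [552.5, 294.7, 75.2]
orientation: [0.04, 3.141, 0.0]
ft_force: [0.1, -0.1, -1.8]
width: 29.5
grasp_force: 30.0
```

>>> jog_arm(
  commands=[
    [-1,[0,0,0.01],[0,0,0]],
    [-1,[0,0,0],[0,0,0]],
    [1,[0,0,0],[0,0,0]],
    [1,[0,0,0],[0,0,0]],
    [1,[0,0,0],[0,0,0]],
    [1,[0,0,0],[0,0,0]],
    [1,[0,0,0],[0,0,0]],
  ],
)

```text
t: 17.35
ee_pos: [552.3, 295.0, 73.7]
orientation: [0.04, 3.141, 0.0]
ft_force: [0.1, 1.3, 0.1]
width: 66.1
grasp_force: 0.0
```

```bash
python3 - <<'E'
from h import *
go((553,295,160),(566.5,29.5,160),(566.5,29.5,53))
E
```

```text
t 17.35 p [552.3 295.   73.7] bearing 88.55 tilt [0.0001 0.0001] F [0.1 1.3 0.1] w 66.1 g 0.0
turn rz units 0.001
(553, 295, 160) -> [-0.007  0.001 -0.863] rows 2
(566.5, 29.5, 160) -> [-0.202 -2.651 -0.   ] rows 6
(566.5, 29.5, 53) -> [ 0.   -0.    1.07] rows 3
```

>>> jog_arm(
  commands=[
    [1,[0,0,-0.1],[0,0,0]],
    [1,[0,0,-0.4],[0,0,0]],
    [1,[0,0,-0.4],[0,0,0]],
    [1,[0,0,0],[0,0,0]],
    [1,[-0.03,-0.379,0],[0,0,0]],
    [1,[-0.03,-0.379,0],[0,0,0]],
    [1,[-0.03,-0.379,0],[0,0,0]],
    [1,[-0.03,-0.379,0],[0,0,0]],
    [1,[-0.03,-0.379,0],[0,0,0]],
    [1,[-0.03,-0.379,0],[0,0,0]],
  ],
)

```text
t: 18.35
ee_pos: [564.2, 65.6, 163.8]
orientation: [0.04, 3.141, -0.0]
ft_force: [0.3, 0.1, -0.3]
width: 87.8
grasp_force: 0.0
```

>>> jog_arm(
  commands=[
    [1,[-0.03,-0.379,0],[0,0,0]],
    [1,[0,0,0],[0,0,0]],
    [1,[0,0,0],[0,0,0]],
    [1,[0,0,0],[0,0,0]],
  ],
)

```text
t: 18.75
ee_pos: [566.4, 30.0, 163.7]
orientation: [-0.039, -3.141, -0.0]
ft_force: [-1.0, 1.3, -0.2]
width: 87.7
grasp_force: 0.0
```

```bash
python3 - <<'E'
from h import *
go((566.5,29.3,53))
d=get_image('scene');tops(d,reg=(300,650,-250,400))
cv2.imwrite('pics/s3.png',cv2.resize(d['image'][60:260,220:520],None,fx=2,fy=2))
E
```

```text
t 18.75 p [566.4  30.  163.7] bearing 88.57 tilt [-0.0001  0.0003] F [-1.   1.3 -0.2] w 87.7 g 0.0
turn rz units 0.002
(566.5, 29.3, 53) -> [-1.000e-03 -7.000e-03  1.107e+00] rows 3
px 341.0 66.0 h 424.2 n 739 rect [591.5  30.5] [76.  33.7] 89.7 circ [577.9  30.6] 38.0
px 456.0 138.0 h 152.2 n 343 rect [380.2 294.5] [62.3 40.2] 87.1 circ [381.9 293.7] 33.3
px 337.0 180.0 h 80.3 n 241 rect [566.5  30.1] [55.5 53. ] 2.7 circ [566.9  29.4] 29.0
```

View pics/s3.png

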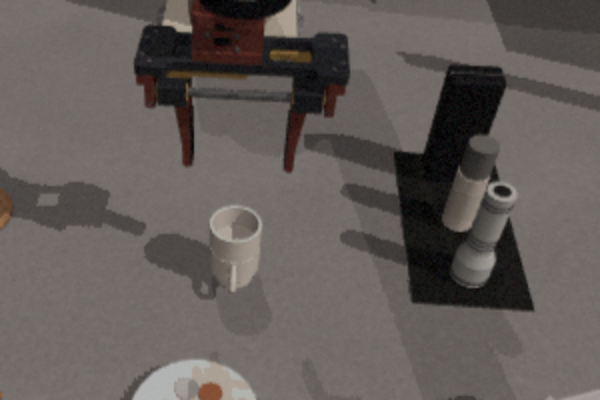

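All three stand on the mat: case (465,120), can (470,185), torch (485,235). The gripper is above the cups at (235,240).

>>> jog_arm(
  commands=[
    [1,[0,-0.005,0.3],[0,0,0]],
    [1,[0,0,0.3],[0,0,0]],
    [1,[0,0,0.3],[0,0,0]],
    [1,[0,0,0.15],[0,0,0]],
    [1,[0,0,0.05],[0,0,0]],
    [1,[0,0,0],[0,0,0]],
    [1,[0,0,0],[0,0,0]],
    [1,[0,0,0],[0,0,0]],
  ],
)

```text
t: 19.6
ee_pos: [567.5, 28.8, 55.0]
orientation: [0.04, 3.139, 0.0]
ft_force: [-0.2, -0.7, -0.1]
width: 87.7
grasp_force: 0.0
```

>>> jog_arm(
  commands=[
    [-1,[0,0,0],[0,0,0]],
    [-1,[0,0,0],[0,0,0]],
    [-1,[0,0,0],[0,0,0]],
    [-1,[0,0,0],[0,0,0]],
    [-1,[0,0,0],[0,0,0]],
    [-1,[0,0,0],[0,0,0]],
    [-1,[0,0,0],[0,0,0]],
  ],
)

```text
t: 20.3
ee_pos: [566.6, 28.7, 53.8]
orientation: [0.04, 3.141, 0.0]
ft_force: [-0.2, 0.0, 1.8]
width: 56.2
grasp_force: 30.0
```

>>> jog_arm(
  commands=[
    [-1,[0,0,-0.05],[0,0,0]],
    [-1,[0,0,-0.1],[0,0,0]],
    [-1,[0,0,-0.1],[0,0,0]],
    [-1,[0,0,-0.2],[0,0,0]],
    [-1,[0,0,-0.25],[0,0,0]],
    [-1,[0,0,0],[0,0,0]],
    [-1,[0,0,0],[0,0,0]],
  ],
)

```text
t: 21.0
ee_pos: [566.9, 28.7, 124.4]
orientation: [0.04, 3.14, 0.0]
ft_force: [0.6, -0.3, -1.1]
width: 56.0
grasp_force: 30.0
```

```bash
python3 - <<'E'
from h import *
go((490,-295.3,123),(490,-295.3,28))
d=get_image('scene');tops(d,reg=(300,650,-250,400));W=cloud(d)
cv2.imwrite('pics/s4.png',cv2.resize(d['image'][60:260,220:520],None,fx=2,fy=2))
E
```

```text
t 21.0 p [566.9  28.7 124.4] bearing 88.55 tilt [0.0018 0.    ] F [ 0.6 -0.3 -1.1] w 56.0 g 30.0
turn rz units 0.001
(490, -295.3, 123) -> [ 0.687 -3.258  0.012] rows 7
(490, -295.3, 28) -> [ 0.002 -0.     0.95 ] rows 2
px 340.0 75.0 h 429.4 n 1151 rect [600.3  30. ] [ 27.5 122.5] 1.3 circ [601.8  30. ] 61.2
px 456.0 138.0 h 152.3 n 338 rect [380.1 294.3] [62.7 40.3] 87.7 circ [381.9 293.8] 33.1
px 337.0 186.0 h 48.7 n 242 rect [573.5  33.2] [71.1 54.8] 30.0 circ [577.8  31.7] 38.9
```

View pics/s4.png

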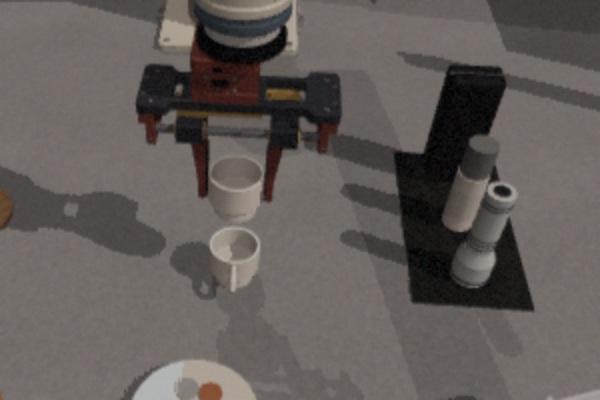

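The top cup is lifted clear (235,185), the lower one stays (235,258).

>>> jog_arm(
  commands=[
    [-1,[0.076,-0.362,0],[0,0,0]],
    [-1,[0.076,-0.362,0],[0,0,0]],
    [-1,[0.076,-0.362,0],[0,0,0]],
    [-1,[0.076,-0.362,0],[0,0,0]],
    [-1,[0.076,-0.362,0],[0,0,0]],
    [-1,[0.076,-0.362,0],[0,0,0]],
    [-1,[0.076,-0.362,0],[0,0,0]],
    [-1,[0.076,-0.362,0],[0,0,0]],
    [-1,[0.076,-0.362,0],[0,0,0]],
    [-1,[0,0,0],[0,0,0]],
  ],
)

```text
t: 22.05
ee_pos: [488.6, -298.7, 122.5]
orientation: [-0.046, -3.14, 0.0]
ft_force: [0.3, -0.3, -2.6]
width: 56.6
grasp_force: 30.0
```

>>> jog_arm(
  commands=[
    [-1,[0,0,0],[0,0,0]],
    [-1,[0,0,0.25],[0,0,0]],
    [-1,[0,0,0.3],[0,0,0]],
    [-1,[0,0,0.2],[0,0,0]],
    [-1,[0,0,0.1],[0,0,0]],
    [-1,[0,0,0.05],[0,0,0]],
    [-1,[0,0,0.04],[0,0,0]],
    [-1,[0,0,0],[0,0,0]],
    [-1,[0,0,0],[0,0,0]],
  ],
)

```text
t: 22.95
ee_pos: [490.4, -295.5, 30.4]
orientation: [0.04, 3.14, -0.001]
ft_force: [-0.3, -0.0, -1.4]
width: 56.2
grasp_force: 30.0
```

```bash
python3 - <<'E'
from h import *
go((490.2,-295.3,28))
d=get_image('scene');cv2.imwrite('pics/s5.png',cv2.resize(d['image'][80:230,130:330],None,fx=3,fy=3))
E
```

```text
t 22.95 p [ 490.4 -295.5   30.4] bearing 88.55 tilt [ 0.0011 -0.0007] F [-0.3 -0.  -1.4] w 56.2 g 30.0
turn rz units 0.001
(490.2, -295.3, 28) -> [0.003 0.002 0.024] rows 1
```

View pics/s5.png

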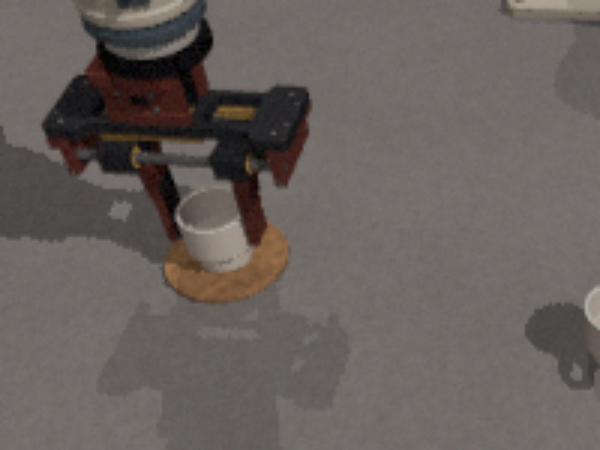

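The cup hovers just above the coaster, centred at about (215,240).

>>> jog_arm(
  commands=[
    [-1,[0,0,0.012],[0,0,0]],
    [-1,[0,0,0.008],[0,0,0]],
    [-1,[0,0,0],[0,0,0]],
    [-1,[0,0,0],[0,0,0]],
  ],
)

```text
t: 23.4
ee_pos: [490.0, -295.4, 27.8]
orientation: [0.04, 3.141, -0.0]
ft_force: [0.6, -0.0, -0.6]
width: 56.2
grasp_force: 30.0
```

>>> jog_arm(
  commands=[
    [1,[0,0,0],[0,0,0]],
    [1,[0,0,0],[0,0,0]],
    [1,[0,0,0],[0,0,0]],
    [1,[0,0,0],[0,0,0]],
    [1,[0,0,0],[0,0,0]],
    [1,[0,0,-0.1],[0,0,0]],
    [1,[0,0,-0.4],[0,0,0]],
    [1,[0,0,-0.45],[0,0,0]],
    [1,[0,0,-0.45],[0,0,0]],
    [1,[0,0,0],[0,0,0]],
  ],
)

```text
t: 24.4
ee_pos: [493.3, -297.4, 174.6]
orientation: [0.04, 3.132, -0.009]
ft_force: [0.7, -0.7, 0.1]
width: 87.5
grasp_force: 0.0
```

```bash
python3 - <<'E'
from h import *
go((553,295,165),(553,295,74))
for n in ('scene','top'):
    d=get_image(n);tops(d,reg=(300,650,-400,400))
E
```

```text
t 24.4 p [ 493.3 -297.4  174.6] bearing 88.55 tilt [ 0.0097 -0.0062] F [ 0.7 -0.7  0.1] w 87.5 g 0.0
turn rz units 0.001
(553, 295, 165) -> [-0.446  5.938  0.065] rows 12
(553, 295, 74) -> [0.009 0.005 0.91 ] rows 2
px 163.0 50.0 h 389.8 n 607 rect [ 508.5 -287.2] [44.9 77.9] 26.5 circ [ 494.3 -294.1] 39.4
px 456.0 138.0 h 152.2 n 345 rect [380.2 294.3] [40.8 61.9] 0.9 circ [380.2 293.9] 33.7
px 201.0 154.0 h 55.2 n 199 rect [ 489.3 -294.9] [55.7 54. ] 18.0 circ [ 490.1 -295.7] 28.9
px 337.0 186.0 h 48.9 n 239 rect [572.1  33.1] [71.3 54.9] 31.8 circ [577.1  30.5] 39.0
px 522.0 306.0 h 704.0 n 2176 rect [ 354.3 -175.1] [88.3 29. ] 88.0 circ [ 340.1 -174.7] 44.1
px 296.0 229.0 h 51.2 n 155 rect [571.5  32.2] [67.6 54.9] 32.5 circ [576.6  28.3] 37.7
px 171.0 240.0 h 130.5 n 186 rect [551.  293.5] [29.1 27.7] 86.8 circ [551.4 293.8] 15.1
px 169.0 281.0 h 123.4 n 235 rect [467.5 293.7] [33.1 31.6] 87.8 circ [466.5 294.4] 17.4
px 165.0 325.0 h 155.5 n 644 rect [379.2 293.6] [61.9 35.6] 88.3 circ [379.1 293.2] 33.7
```

>>> jog_arm(
  commands=[
    [1,[-0.034,0.42,0],[0,0,0]],
    [1,[-0.034,0.42,0],[0,0,0]],
    [1,[-0.034,0.42,0],[0,0,0]],
    [1,[-0.034,0.42,0],[0,0,0]],
    [1,[-0.034,0.42,0],[0,0,0]],
    [1,[-0.034,0.42,0],[0,0,0]],
    [1,[-0.034,0.42,0],[0,0,0]],
    [1,[-0.034,0.42,0],[0,0,0]],
    [1,[-0.034,0.42,0],[0,0,0]],
    [1,[-0.034,0.42,0],[0,0,0]],
  ],
)

```text
t: 25.5
ee_pos: [533.2, 125.2, 165.9]
orientation: [-0.04, -3.138, 0.001]
ft_force: [0.4, -0.3, 0.5]
width: 87.6
grasp_force: 0.0
```

>>> jog_arm(
  commands=[
    [1,[-0.034,0.42,0],[0,0,0]],
    [1,[-0.034,0.42,0],[0,0,0]],
    [1,[-0.034,0.42,0],[0,0,0]],
    [1,[-0.034,0.42,0],[0,0,0]],
    [1,[0.002,0.036,0],[0,0,0]],
    [1,[0,0,0],[0,0,0]],
    [1,[0,0,0],[0,0,0]],
    [1,[0,0,0],[0,0,0]],
  ],
)

```text
t: 26.3
ee_pos: [551.9, 293.3, 167.1]
orientation: [-0.042, -3.14, 0.001]
ft_force: [-0.4, -0.2, 1.2]
width: 87.6
grasp_force: 0.0
```

```bash
python3 - <<'E'
from h import *
go((552.3,295,73.7))
E
```

```text
t 26.3 p [551.9 293.3 167.1] bearing 88.47 tilt [-0.0013 -0.0009] F [-0.4 -0.2  1.2] w 87.6 g 0.0
turn rz units -0.001
(552.3, 295, 73.7) -> [-0.005  0.018  0.934] rows 2
```

>>> jog_arm(
  commands=[
    [1,[0,0.014,0.3],[0,0,0]],
    [1,[0,0,0.3],[0,0,0]],
    [1,[0,0,0.2],[0,0,0]],
    [1,[0,0,0.1],[0,0,0]],
    [1,[0,0,0.04],[0,0,0]],
    [1,[0,0,0],[0,0,0]],
    [1,[0,0,0],[0,0,0]],
  ],
)

```text
t: 27.0
ee_pos: [553.1, 296.4, 74.8]
orientation: [0.04, 3.14, 0.001]
ft_force: [0.6, -0.6, 0.0]
width: 88.0
grasp_force: 0.0
```

>>> jog_arm(
  commands=[
    [-1,[0,0,0],[0,0,0]],
    [-1,[0,0,0],[0,0,0]],
    [-1,[0,0,0],[0,0,0]],
    [-1,[0,0,0],[0,0,0]],
    [-1,[0,0,0],[0,0,0]],
    [-1,[0,0,0],[0,0,0]],
    [-1,[0,0,0],[0,0,0]],
    [-1,[0,0,0],[0,0,0]],
  ],
)

```text
t: 27.8
ee_pos: [552.2, 296.3, 73.6]
orientation: [-0.04, -3.141, 0.0]
ft_force: [-0.2, 0.2, -2.0]
width: 29.7
grasp_force: 30.0
```

```bash
python3 - <<'E'
from h import *
go((552.3,295,130),(489.2,-60.2,130),(489.2,-60.2,71))
E
```

```text
t 27.8 p [552.2 296.3  73.6] bearing 88.55 tilt [-0.0002 -0.0001] F [-0.2  0.2 -2. ] w 29.7 g 30.0
turn rz units 0.001
(552.3, 295, 130) -> [-0.001 -0.013 -0.564] rows 2
(489.2, -60.2, 130) -> [ 0.541 -3.567  0.   ] rows 8
(489.2, -60.2, 71) -> [-0.    0.    0.59] rows 2
```

>>> jog_arm(
  commands=[
    [-1,[0,0,-0.1],[0,0,0]],
    [-1,[0,0,-0.25],[0,0,0]],
    [-1,[0,0,-0.25],[0,0,0]],
    [-1,[0.18,-0.394,0],[0,0,0]],
    [-1,[0.18,-0.394,0],[0,0,0]],
    [-1,[0.18,-0.394,0],[0,0,0]],
    [-1,[0,-0.4,0],[0,0,0]],
    [-1,[0,-0.4,0],[0,0,0]],
    [-1,[0,-0.4,0],[0,0,0]],
    [-1,[0,-0.4,0],[0,0,0]],
  ],
)

```text
t: 28.8
ee_pos: [491.2, 18.1, 134.4]
orientation: [0.039, 3.14, 0.0]
ft_force: [0.2, -0.1, -0.8]
width: 29.8
grasp_force: 30.0
```

>>> jog_arm(
  commands=[
    [-1,[0,-0.4,0],[0,0,0]],
    [-1,[0,-0.4,0],[0,0,0]],
    [-1,[0,0,0],[0,0,0]],
    [-1,[0,0,0],[0,0,0]],
    [-1,[0,0,0.25],[0,0,0]],
    [-1,[0,0,0.2],[0,0,0]],
    [-1,[0,0,0.1],[0,0,0]],
    [-1,[0,0,0.04],[0,0,0]],
    [-1,[0,0,0],[0,0,0]],
    [-1,[0,0,0],[0,0,0]],
  ],
)

```text
t: 29.8
ee_pos: [489.8, -60.1, 75.3]
orientation: [0.039, 3.14, -0.0]
ft_force: [-0.2, -0.2, -2.4]
width: 30.0
grasp_force: 30.0
```

```bash
python3 - <<'E'
from h import *
go((489.2,-60.2,71))
E
```

```text
t 29.8 p [489.8 -60.1  75.3] bearing 88.59 tilt [ 0.001  -0.0001] F [-0.2 -0.2 -2.4] w 30.0 g 30.0
turn rz units 0.002
(489.2, -60.2, 71) -> [ 0.006 -0.001  0.043] rows 1
```

>>> jog_arm(
  commands=[
    [-1,[0,0,0.025],[0,0,0]],
    [-1,[0,0,0.01],[0,0,0]],
    [-1,[0,0,0],[0,0,0]],
    [-1,[0,0,0],[0,0,0]],
  ],
)

```text
t: 30.2
ee_pos: [489.3, -60.5, 71.3]
orientation: [0.04, 3.141, -0.0]
ft_force: [0.4, 0.3, -1.0]
width: 29.9
grasp_force: 30.0
```

>>> jog_arm(
  commands=[
    [1,[0,0,0],[0,0,0]],
    [1,[0,0,0],[0,0,0]],
    [1,[0,0,0],[0,0,0]],
    [1,[0,0,0],[0,0,0]],
    [1,[0,0,0],[0,0,0]],
    [1,[0,0,-0.1],[0,0,0]],
    [1,[0,0,-0.4],[0,0,0]],
    [1,[0,0,-0.4],[0,0,0]],
    [1,[0,0,-0.2],[0,0,0]],
    [1,[0,0,0],[0,0,0]],
  ],
)

```text
t: 31.2
ee_pos: [491.4, -60.7, 184.8]
orientation: [0.04, 3.135, -0.001]
ft_force: [0.5, -0.1, 0.3]
width: 87.6
grasp_force: 0.0
```

```bash
python3 - <<'E'
from h import *
go((467.3,295,182),(467.3,295,83))
for n in('scene','top'): tops(get_image(n),reg=(300,650,-250,200))
E
```

```text
t 31.2 p [491.4 -60.7 184.8] bearing 88.55 tilt [ 0.0067 -0.001 ] F [ 0.5 -0.1  0.3] w 87.6 g 0.0
turn rz units 0.001
(467.3, 295, 182) -> [0.331 3.55  0.023] rows 8
(467.3, 295, 83) -> [0.007 0.001 0.99 ] rows 2
px 290.0 48.0 h 393.9 n 614 rect [511.1 -58.3] [41.8 78.1] 6.0 circ [493.4 -60.2] 39.2
px 299.0 147.0 h 126.0 n 135 rect [489.4 -60.3] [31.5 26.4] 5.7 circ [489.3 -61.6] 15.9
px 337.0 186.0 h 48.7 n 231 rect [573.4  25.8] [54.5 71.2] 58.5 circ [578.3  27.3] 39.6
px 357.0 310.0 h 685.9 n 2131 rect [350.7 -36. ] [106.2  20.6] 88.4 circ [340.6 -35.7] 53.1
```

>>> jog_arm(
  commands=[
    [1,[0.034,0.394,0],[0,0,0]],
    [1,[0.034,0.394,0],[0,0,0]],
    [1,[0.034,0.394,0],[0,0,0]],
    [1,[0.034,0.394,0],[0,0,0]],
    [1,[0.034,0.394,0],[0,0,0]],
    [1,[0.034,0.394,0],[0,0,0]],
    [1,[0.034,0.394,0],[0,0,0]],
    [1,[0.034,0.394,0],[0,0,0]],
    [1,[0.034,0.394,0],[0,0,0]],
    [1,[0,0,0],[0,0,0]],
  ],
)

```text
t: 32.3
ee_pos: [466.7, 298.3, 179.6]
orientation: [-0.034, -3.14, 0.0]
ft_force: [-0.4, -0.3, -0.2]
width: 88.3
grasp_force: 0.0
```

>>> jog_arm(
  commands=[
    [1,[0,0,0],[0,0,0]],
    [1,[0,0,0.3],[0,0,0]],
    [1,[0,0,0.3],[0,0,0]],
    [1,[0,0,0.2],[0,0,0]],
    [1,[0,0,0.12],[0,0,0]],
    [1,[0,0,0.06],[0,0,0]],
    [1,[0,0,0],[0,0,0]],
    [1,[0,0,0],[0,0,0]],
    [1,[0,0,0],[0,0,0]],
  ],
)

```text
t: 33.2
ee_pos: [468.3, 295.1, 84.1]
orientation: [0.04, 3.14, 0.001]
ft_force: [-0.1, -0.4, 0.4]
width: 87.6
grasp_force: 0.0
```

```bash
python3 - <<'E'
from h import *
go((467.6,295,83.3))
E
```

```text
t 33.2 p [468.3 295.1  84.1] bearing 88.54 tilt [0.0015 0.0009] F [-0.1 -0.4  0.4] w 87.6 g 0.0
turn rz units 0.001
(467.6, 295, 83.3) -> [ 0.007 -0.002  0.008] rows 1
```

>>> jog_arm(
  commands=[
    [-1,[0,0,0],[0,0,0]],
    [-1,[0,0,0],[0,0,0]],
    [-1,[0,0,0],[0,0,0]],
    [-1,[0,0,0],[0,0,0]],
    [-1,[0,0,0],[0,0,0]],
    [-1,[0,0,0],[0,0,0]],
    [-1,[0,0,0],[0,0,0]],
    [-1,[0,0,0],[0,0,0]],
  ],
)

```text
t: 34.0
ee_pos: [467.6, 294.8, 83.1]
orientation: [-0.04, -3.141, 0.0]
ft_force: [-0.0, -1.2, 0.2]
width: 33.3
grasp_force: 30.0
```

```bash
python3 - <<'E'
from h import *
go((467.6,295,143),(492.8,28.3,143))
E
```

```text
t 34.0 p [467.6 294.8  83.1] bearing 88.55 tilt [-0.0001 -0.0001] F [-0.  -1.2  0.2] w 33.3 g 30.0
turn rz units 0.001
(467.6, 295, 143) -> [ 0.     0.002 -0.599] rows 2
(492.8, 28.3, 143) -> [-0.319 -2.66   0.   ] rows 6
```

>>> jog_arm(
  commands=[
    [-1,[0,0,-0.1],[0,0,0]],
    [-1,[0,0,-0.25],[0,0,0]],
    [-1,[0,0,-0.25],[0,0,0]],
    [-1,[-0.046,-0.38,0],[0,0,0]],
    [-1,[-0.046,-0.38,0],[0,0,0]],
    [-1,[-0.046,-0.38,0],[0,0,0]],
    [-1,[-0.046,-0.38,0],[0,0,0]],
    [-1,[-0.046,-0.38,0],[0,0,0]],
    [-1,[-0.046,-0.38,0],[0,0,0]],
    [-1,[-0.046,-0.38,0],[0,0,0]],
  ],
)

```text
t: 35.0
ee_pos: [493.2, 26.6, 143.9]
orientation: [0.04, 3.141, 0.0]
ft_force: [1.0, -0.4, -1.4]
width: 33.3
grasp_force: 30.0
```

>>> jog_arm(
  commands=[
    [-1,[0,0,0],[0,0,0]],
    [-1,[0,0,0],[0,0,0]],
    [-1,[0,0,0.2],[0,0,0]],
    [-1,[0,0,0.2],[0,0,0]],
    [-1,[0,0,0.15],[0,0,0]],
    [-1,[0,0,0.04],[0,0,0]],
    [-1,[0,0,0.025],[0,0,0]],
    [-1,[0,0,0],[0,0,0]],
    [-1,[0,0,0],[0,0,0]],
  ],
)

```text
t: 35.9
ee_pos: [493.6, 28.5, 82.4]
orientation: [0.039, 3.14, 0.0]
ft_force: [-0.2, 0.7, -0.5]
width: 33.3
grasp_force: 30.0
```

```bash
python3 - <<'E'
from h import *
go((492.8,28.3,80))
E
```

```text
t 35.9 p [493.6  28.5  82.4] bearing 88.58 tilt [0.0012 0.0001] F [-0.2  0.7 -0.5] w 33.3 g 30.0
turn rz units 0.002
(492.8, 28.3, 80) -> [ 0.008 -0.002  0.024] rows 1
```

>>> jog_arm(
  commands=[
    [-1,[0,0,0.012],[0,0,0]],
    [-1,[0,0,0],[0,0,0]],
    [-1,[0,0,0],[0,0,0]],
    [-1,[0,0,0],[0,0,0]],
  ],
)

```text
t: 36.3
ee_pos: [493.1, 28.1, 80.6]
orientation: [0.04, 3.141, 0.0]
ft_force: [0.0, -0.7, 0.1]
width: 33.6
grasp_force: 30.0
```

>>> jog_arm(
  commands=[
    [1,[0,0,0],[0,0,0]],
    [1,[0,0,0],[0,0,0]],
    [1,[0,0,0],[0,0,0]],
    [1,[0,0,0],[0,0,0]],
    [1,[0,0,0],[0,0,0]],
    [1,[0,0,-0.1],[0,0,0]],
    [1,[0,0,-0.4],[0,0,0]],
    [1,[0,0,-0.4],[0,0,0]],
    [1,[0,0,-0.3],[0,0,0]],
    [1,[0,0,0],[0,0,0]],
  ],
)

```text
t: 37.3
ee_pos: [495.8, 28.2, 205.2]
orientation: [0.04, 3.133, 0.001]
ft_force: [1.0, -0.5, -0.6]
width: 87.8
grasp_force: 0.0
```

```bash
python3 - <<'E'
from h import *
go((380.5,294.9,200),(380.5,294.9,97))
tops(get_image('scene'),reg=(300,650,-250,400))
E
```

```text
t 37.3 p [495.8  28.2 205.2] bearing 88.55 tilt [0.0084 0.0003] F [ 1.  -0.5 -0.6] w 87.8 g 0.0
turn rz units 0.001
(380.5, 294.9, 200) -> [1.221 2.637 0.043] rows 6
(380.5, 294.9, 97) -> [ 0.009 -0.     1.03 ] rows 3
px 341.0 44.0 h 394.5 n 602 rect [508.7  29.5] [54.4 73.2] 3.7 circ [498.   28.3] 38.2
px 452.0 117.0 h 152.9 n 338 rect [379.6 294.5] [62.2 39.5] 89.6 circ [382.2 294. ] 34.0
px 299.0 147.0 h 126.0 n 135 rect [489.7 -61.2] [30.  27.9] 53.7 circ [489.3 -60.7] 15.4
px 338.0 150.0 h 118.7 n 169 rect [493.   28.4] [32.3 32.9] 4.4 circ [491.9  28.2] 17.5
px 337.0 186.0 h 48.6 n 241 rect [573.3  25.4] [55.1 72.5] 57.4 circ [578.7  30.2] 39.5
```

>>> jog_arm(
  commands=[
    [1,[0.17,0.376,0],[0,0,0]],
    [1,[0.17,0.376,0],[0,0,0]],
    [1,[0.17,0.376,0],[0,0,0]],
    [1,[0.17,0.376,0],[0,0,0]],
    [1,[0.17,0.376,0],[0,0,0]],
    [1,[0.17,0.376,0],[0,0,0]],
    [1,[0.17,0.376,0],[0,0,0]],
    [1,[0,0,0],[0,0,0]],
    [1,[0,0,0],[0,0,0]],
    [1,[0,0,0],[0,0,0]],
  ],
)

```text
t: 38.35
ee_pos: [380.5, 293.3, 199.7]
orientation: [-0.04, -3.14, 0.002]
ft_force: [-0.0, -0.2, -0.9]
width: 87.6
grasp_force: 0.0
```

```bash
python3 - <<'E'
from h import *
go((380.8,294.8,97.2))
E
```

```text
t 38.35 p [380.5 293.3 199.7] bearing 88.53 tilt [-0.0013 -0.0012] F [-0.  -0.2 -0.9] w 87.6 g 0.0
turn rz units 0.001
(380.8, 294.8, 97.2) -> [-0.004  0.016  1.025] rows 3
```

>>> jog_arm(
  commands=[
    [1,[0,0,0.3],[0,0,0]],
    [1,[0,0,0.3],[0,0,0]],
    [1,[0,0,0.25],[0,0,0]],
    [1,[0,0,0.12],[0,0,0]],
    [1,[0,0,0.055],[0,0,0]],
    [1,[0,0,0],[0,0,0]],
    [1,[0,0,0],[0,0,0]],
    [1,[0,0,0],[0,0,0]],
  ],
)

```text
t: 39.15
ee_pos: [381.5, 294.6, 99.0]
orientation: [0.04, 3.14, 0.002]
ft_force: [-0.0, -0.3, 0.8]
width: 87.8
grasp_force: 0.0
```

>>> jog_arm(
  commands=[
    [-1,[0,0,0],[0,0,0]],
    [-1,[0,0,0],[0,0,0]],
    [-1,[0,0,0],[0,0,0]],
    [-1,[0,0,0],[0,0,0]],
    [-1,[0,0,0],[0,0,0]],
    [-1,[0,0,0],[0,0,0]],
    [-1,[0,0,0],[0,0,0]],
  ],
)

```text
t: 39.85
ee_pos: [380.9, 294.4, 98.1]
orientation: [0.04, 3.141, 0.0]
ft_force: [-1.1, 0.8, 3.1]
width: 61.9
grasp_force: 30.0
```

```bash
python3 - <<'E'
from h import *
go((380.8,294.8,157.2),(492,117,157.2))
E
```

```text
t 39.85 p [380.9 294.4  98.1] bearing 88.55 tilt [0.0002 0.0002] F [-1.1  0.8  3.1] w 61.9 g 30.0
turn rz units 0.001
(380.8, 294.8, 157.2) -> [ 0.001  0.004 -0.591] rows 2
(492, 117, 157.2) -> [-1.157 -1.749 -0.   ] rows 5
```

>>> jog_arm(
  commands=[
    [-1,[0,0,-0.1],[0,0,0]],
    [-1,[0,0,-0.25],[0,0,0]],
    [-1,[0,0,-0.25],[0,0,0]],
    [-1,[-0.25,-0.375,0],[0,0,0]],
    [-1,[-0.25,-0.375,0],[0,0,0]],
    [-1,[-0.25,-0.375,0],[0,0,0]],
    [-1,[-0.25,-0.375,0],[0,0,0]],
    [-1,[-0.16,-0.25,0],[0,0,0]],
    [-1,[0,0,0],[0,0,0]],
    [-1,[0,0,0],[0,0,0]],
  ],
)

```text
t: 40.85
ee_pos: [492.1, 115.9, 158.1]
orientation: [-0.043, -3.141, -0.0]
ft_force: [0.1, 0.1, -1.6]
width: 61.9
grasp_force: 30.0
```

>>> jog_arm(
  commands=[
    [-1,[0,0,0.2],[0,0,0]],
    [-1,[0,0,0.2],[0,0,0]],
    [-1,[0,0,0.14],[0,0,0]],
    [-1,[0,0,0.04],[0,0,0]],
    [-1,[0,0,0.02],[0,0,0]],
    [-1,[0,0,0],[0,0,0]],
    [-1,[0,0,0],[0,0,0]],
    [-1,[0,0,0],[0,0,0]],
  ],
)

```text
t: 41.65
ee_pos: [492.7, 116.5, 98.7]
orientation: [0.04, 3.14, 0.0]
ft_force: [-0.8, 0.5, -1.3]
width: 61.8
grasp_force: 30.0
```

```bash
python3 - <<'E'
from h import *
go((492.3,117,94.3))
tops(get_image('scene'),reg=(300,650,-250,400))
E
```

```text
t 41.65 p [492.7 116.5  98.7] bearing 88.56 tilt [0.0012 0.0003] F [-0.8  0.5 -1.3] w 61.8 g 30.0
turn rz units 0.001
(492.3, 117, 94.3) -> [0.005 0.004 0.044] rows 1
px 389.0 76.0 h 403.0 n 1002 rect [533.1 114.9] [132.1  51. ] 79.9 circ [509.8 119. ] 66.1
px 299.0 147.0 h 126.0 n 131 rect [489.1 -60.4] [30.5 26.5] 4.8 circ [489.2 -60.4] 15.4
px 338.0 150.0 h 118.7 n 170 rect [492.8  28.3] [32.8 32.7] 4.0 circ [493.   28.9] 17.6
px 337.0 186.0 h 49.0 n 232 rect [572.7  25.7] [54.5 69.9] 57.2 circ [577.5  31.5] 38.7
```

Lower the last 3 mm, release, rise and clear away.

>>> jog_arm(
  commands=[
    [-1,[0,0.003,0.02],[0,0,0]],
    [-1,[0,0,0.01],[0,0,0]],
    [-1,[0,0,0],[0,0,0]],
    [-1,[0,0,0],[0,0,0]],
    [-1,[0,0,0],[0,0,0]],
  ],
)

```text
t: 42.2
ee_pos: [492.5, 116.8, 95.1]
orientation: [0.04, 3.141, 0.0]
ft_force: [-0.2, 0.7, 0.9]
width: 62.1
grasp_force: 30.0
```

>>> jog_arm(
  commands=[
    [1,[0,0,0],[0,0,0]],
    [1,[0,0,0],[0,0,0]],
    [1,[0,0,0],[0,0,0]],
    [1,[0,0,0],[0,0,0]],
    [1,[0,0,0],[0,0,0]],
    [1,[0,0,-0.1],[0,0,0]],
    [1,[0,0,-0.4],[0,0,0]],
    [1,[0,0,-0.4],[0,0,0]],
    [1,[0,0,-0.3],[0,0,0]],
    [1,[0,0,0],[0,0,0]],
  ],
)

```text
t: 43.2
ee_pos: [495.0, 117.3, 219.9]
orientation: [0.04, 3.133, 0.003]
ft_force: [1.3, -0.1, 0.2]
width: 87.6
grasp_force: 0.0
```

>>> jog_arm(
  commands=[
    [1,[0.2,0.4,0],[0,0,0]],
    [1,[0.2,0.4,0],[0,0,0]],
    [1,[0.2,0.4,0],[0,0,0]],
    [1,[0,0.4,0],[0,0,0]],
    [1,[0,0.4,0],[0,0,0]],
    [1,[0,0.4,0],[0,0,0]],
    [1,[0,0.4,0],[0,0,0]],
    [1,[0,0,0],[0,0,0]],
    [1,[0,0,0],[0,0,0]],
    [1,[0,0,0],[0,0,0]],
  ],
)

```text
t: 44.2
ee_pos: [438.9, 396.8, 214.4]
orientation: [-0.04, -3.14, 0.002]
ft_force: [-0.2, -0.6, -0.5]
width: 87.7
grasp_force: 0.0
```

```bash
python3 - <<'E'
from h import *
go()
for n in('scene','top'):
    d=get_image(n);tops(d,reg=(300,650,-400,200))
    if n=='scene': cv2.imwrite('pics/s6.png',d['image'])
    W=cloud(d);m=(W[...,2]>8)&(W[...,0]>640)&(W[...,0]<850)&(W[...,1]>-80)&(W[...,1]<120)&(W[...,2]<30)
    print(np.round(cv2.minEnclosingCircle(W[m][:,:2].astype(np.float32))[0],1))
E
```

```text
t 44.2 p [438.9 396.8 214.4] bearing 88.53 tilt [-0.0012 -0.0013] F [-0.2 -0.6 -0.5] w 87.7 g 0.0
turn rz units 0.001
px 378.0 145.0 h 150.5 n 395 rect [491.7 116.7] [62.4 37.7] 89.1 circ [491.9 116.1] 33.3
px 299.0 147.0 h 126.0 n 133 rect [489.9 -60.2] [29.9 26.4] 5.3 circ [489.9 -60.2] 15.7
px 338.0 150.0 h 118.7 n 170 rect [493.1  28.1] [32.6 32.4] 70.6 circ [493.1  28.2] 17.4
px 201.0 154.0 h 55.2 n 209 rect [ 490.6 -294.9] [54.5 55.2] 2.4 circ [ 490.9 -296.6] 29.4
px 337.0 186.0 h 48.7 n 236 rect [572.8  25.7] [54.8 72.8] 58.3 circ [577.8  28.6] 39.2
[ 7.581e+02 -3.000e-01]
px 296.0 229.0 h 51.1 n 155 rect [571.8  32.5] [68.3 54.8] 32.3 circ [576.9  27.8] 38.1
px 447.0 263.0 h 56.9 n 162 rect [ 489.3 -296. ] [54.8 54.3] 60.4 circ [ 489.9 -295.9] 28.4
px 253.0 266.0 h 152.6 n 613 rect [490.4 115.7] [61.7 37.2] 88.6 circ [490.5 116.2] 33.3
px 297.0 265.0 h 121.1 n 217 rect [492.6  27.7] [30.4 32.4] 89.0 circ [492.2  27.5] 16.8
px 338.0 266.0 h 128.0 n 169 rect [488.7 -61.6] [28.4 26.1] 87.9 circ [488.8 -61.2] 14.6
[750.3  -2.2]
```

View pics/s6.png

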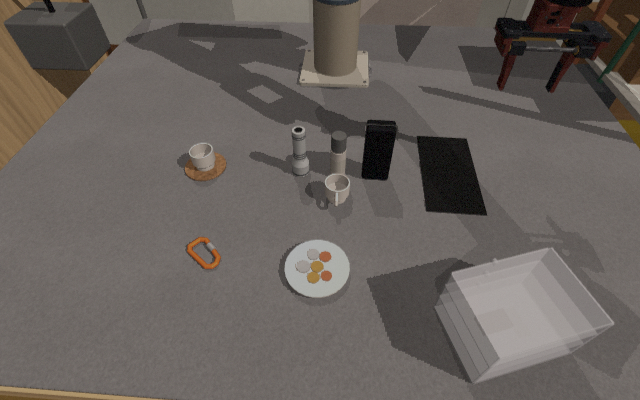

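The final view shows the cup on the coaster (202,158), with the torch, can and case back at (300,150), (339,150) and (378,150), each about 1 mm from its original spot. The lower cup, saucer and carabiner are unmoved.

```bash
python3 -c "
from workcell import close_job
print(close_job())"
```

```text
the job is handed in; nothing more can be done
None
```

The job is handed in at about 44 s: the top cup stands upright in the middle of the coaster, the torch, case and can are back within about 1–2 mm of their spots, and the final pictures show nothing knocked over and the lower cup, saucer and carabiner where they were.

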